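# Open a handleless spice cupboard by its push-to-open catch

### The arm

A 7-joint arm with a two-finger parallel gripper is mounted at the origin on a cart in front of the work surface, level with it; the furniture and walls round the work are solid. World frame = base frame: x ahead of the robot, y to its left, z up, the work surface at z = 0. Lengths are in m, angles in rad, forces in N, time in s.
With the tool pointing down it reaches from about 0.4 to 0.85 m from the base axis. Payload 4.4 kg.
Tool frame: the origin (TCP) lies between the finger pads; the fingertips stand arm.finger_overhang ahead of it and the grasp point (between the pads) lies 8 mm behind it (arm.finger_overhang is the distance from the TCP to the fingertips, in m); z points along the fingers, y is the line along which they close (so a half turn about z gives the same grasp; the last joint's range is limited). The gripper opens to 94 mm and grips with 3 to 60 N. Pads are 16 mm wide; open, the fingers measure 119 mm over their backs; the gripper's body (75 mm by 177 mm) begins 78 mm behind the grasp point.
Start: joints at [-1.337, 0.628, 0.038, 1.517, -0.027, 0.996, -0.02], TCP at [0.192, 0.621, 0.216] pointing down, gripper open.
Joint ranges: [-3.06, 3.06], [-0.37, 2.12], [-1.25, 1.32], [0.18, 2.47], [-1.1, 4.24], [0.23, 1.98], [-2.94, 2.94]. Speed limits (rad/s): [2.57, 2.57, 3.14, 3.14, 3.14, 3.14, 3.14].

### API

Orientations are given as a unit quaternion [w, x, y, z].
In Python, from cell import readout, optics, sign_off, arm gives the robot as it stands.
- The arm moves only by the tool arm_command, never from a script. Its argument "deltas" is a list of rows, each a list of 3 entries, a list of its own where there are three numbers: the opening, from 0 (shut) to 1 (fully open), then the shift along the world's x, y, z in cm, then the turn, a rotation vector about the world's x, y, z in rad. A call has 1 to 12 rows; each row is the pose to reach, as a shift and turn from the pose commanded when the call began; what a row does not reach only later rows make up. A row lasts 1/10 s, in which the tool goes at most 50 mm and 8.59 degrees, less where a joint would pass 70% of its speed; a pose out of reach is approached as far as the arm can. A call with a gripper value outside its range is refused whole. The fingers move at their own pace and stop on an object; "newtons" is the grip in N (left out, the last holds). Time passes only in rows, so rows that repeat a pose let the fingers close. It gives the time, the measured TCP pose, the force, the opening and the grip force at its end, in the units of the state.
- readout.read_state(): the state, without advancing time (a new reading comes with each control period).
- optics.read_camera(name): name is "side" or "top" or "wrist"; returns (picture, depth): 480x640x3 uint8, red, green, blue; 480x640 float32, m along the optical axis (not along the pixel's ray), 0 where there is no reading.
- optics.calibration(name): a dict with "vfov" (degrees; the focal length in pixels is half the picture's height over the tangent of half this angle, whatever the lens; pixels are square), "cx", "cy" (the principal point, pixels), "xyz" and "attitude" of the camera in the world. Camera axes: x right, y down, z forward; pixel columns grow to the right and rows downward; lengths in m; the calibration is good to about 2 mm. A picture is of the moment at which its call begins: read the wrist's pose just before it. calibration takes no time and is no camera call; for the wrist camera it gives the pose at the moment of the call.
- sign_off(): hands the job in; it is judged then, once.
Trained networks look in the newest picture that a camera, given by its name, has taken for a name from the list of things; names that differ only in an ending like _2 or _b are one class to them, and where a whole thing is asked for, a point or a joint stands for the part that bears it (a point fixed in the world has none). Each returns a list of dicts, best first, with "confidence" (0 to 1); they miss things now and then, are a little off and sometimes report something else, mostly with a low value. They report only what shows in the picture. A call takes as long as a camera call. They do not tell look-alikes from the thing itself.
- optics.recognise(query, camera): "centre" ([x, y, z] in m, in world coordinates, good to about 4 mm: the middle of the surface that is visible of it).
- optics.trace(query, camera): "pixels" (480x640 bool, what is visible of it).
- optics.place_of(query, camera): "centre" ([x, y, z] in m, in world coordinates, good to about 4 mm: a listed point, or the origin of a listed thing).
The state is a dict: "t": time; "qpos": joint angles; "joint_vel": joint speeds; "effort": joint torques, N m; "tool_pos": TCP position; "eef_rot": TCP orientation; "force": force on the tool from outside, world axes, zero at the start; "ft_torque": the same for the moment, N m; "gripper_width": finger opening in m; "finger_force": force on a finger pad.
Only numpy, scipy, OpenCV 4.12 (cv2) and the standard library are available. Lean on these libraries where they do the work, as an engineer would, in place of code of your own. Each camera call takes 0.05 s, during which the arm holds its last target. There are 200 camera calls.

### The job

Open the left door of the small two-door spice cupboard wide, to about a right angle, working only with the fingertips or the outside of the fingers: nothing is taken between them or lifted. First slide whatever stands in the door's way along the worktop until it is clear of the swing; then press the door in near its free edge until the push-to-open catch gives, let it spring ajar, and push it open from behind. The door must not strike anything on the worktop, the right door stays shut, and the mug and the glass stay where they are.

Things in the scene. Friction and masses are not known exactly. Their poses are not given: they have to be found in the camera images.
- cupboard: Fixed cupboard of pale wood, two plain white doors side by side, no handles; 340 wide (y), 180 deep (x), 190 mm high. Origin: centre of its underside, on the worktop. x points from front to back, y to the left as seen from the front, z up. Front of the shut doors: plane x = -90 mm. The carcass behind them starts at x = -70 mm; its top is flush with the doors and does not overhang.
- left_door (a joint): Left door angle, rad: 0 shut, grows as the free edge swings out, 1.57 square to the front, stop 1.65; presses in to -0.03 (4 mm at left_door_press). About 3 mm and 6 to 7 N there trip the catch; as the fingers draw back its sprung rod pushes the door ajar to about 0.31, free edge some 50 mm out. After that it swings freely with slight friction (0.03 N m), stays put and does not latch again.
- right_door_edge (a point): Top corner of the right door's free edge, mid-thickness, 188 mm above the worktop: that door is the mirror image of the left one, with a catch of its own. Shut, this point lies at x = -82.5 mm in the cupboard's frame. The right door is to stay shut.
- left_door_press (a point): Place to press, on the front face of the left door: 135 mm from the hinge axis (35 mm from the seam between the doors), 36 mm below the door's top edge, 152 mm above the worktop. Moves with the door; its x axis points into the face, square to it.
- left_door_edge (a point): Top corner of the left door's free edge, mid-thickness, 188 mm above the worktop. The door is 168 mm wide, 15 mm thick and reaches down to 14 mm above the worktop; its faces lie 7.5 mm either side along this point's x axis (+x: inner side). Moves with the door; y runs along the door towards the hinge, z up.
- left_hinge (a point): Fixed point on the left door's vertical hinge axis, at the height of the cupboard's top. The axis lies at the outer left end of the door's inner face: x = -75 mm, y = +170 mm in the cupboard's frame. The door's free edge sweeps a circle of 171 mm radius about it.
- tin_mid (a point): Centre of the printed food tin, an upright cylinder 75 mm in diameter, 58 mm high, about 0.25 kg. Tin and canister stand on the worktop before the cupboard: either one of them in the left door's way, the other before the cupboard's right end. The tin is clear of the swing when its centre is more than 209 mm from the hinge axis.
- canister_mid (a point): Middle of the white square canister with wooden lid and knob (lid fixed), 42 mm above the worktop; 85 mm wide, 120 mm across its corners, 100 mm high with the knob, about 0.25 kg. Clear of the swing, whichever way it is turned, when its centre is more than 232 mm from the hinge axis.
- tin: The same food tin; origin at the centre of its underside.
- canister: The same canister; origin at the centre of its underside.
- mug: White mug, 89 x 120 mm with its handle, 98 mm high, on the worktop to the left; origin at the centre of its underside. To be left alone.
- glass: Waisted drinking glass, 65 mm across, 88 mm high, on the worktop to the left; origin at the centre of its underside. To be left alone.
There are look-alikes about, which are no part of the job. Leave any red look-alike of the canister alone.

How it is judged:
On the way, in this order (a step that is already met when the one before it is completed fails the run):
1. the thing in the way stands clear of the left door's swing, the door still shut (horizontal distance between tin_mid and left_hinge above 0.208 m and horizontal distance between canister_mid and left_hinge above 0.213 m and linear speed of each of tin, canister below 0.02 m/s and value of joint left_door below 0.03 rad), for 0.2 s.
2. the left door is pressed in at its catch (value of joint left_door below -0.01 rad).
3. the catch has sprung the left door ajar (value of joint left_door above 0.2 rad), for 0.1 s.
At the end, for the whole second after the job is handed in: The left door stands still, open by at least 1.35 rad (77 degrees), and the right door is shut (its free edge less than 6 mm out); the tin and the canister stand upright and at rest on the worktop, their centres at least 208 mm (tin) and 213 mm (canister) from the left hinge axis (value of joint left_door above 1.35 rad and velocity of joint left_door between -0.05 and 0.05 rad/s and x of right_door_edge in the frame of cupboard above -0.0885 m and horizontal distance between tin_mid and left_hinge above 0.208 m and horizontal distance between canister_mid and left_hinge above 0.213 m and angle between each of tin_mid, canister_mid's own z axis and vertical below 0.15 rad and linear speed of each of tin, canister below 0.02 m/s and height (world z) of tin_mid below 0.04 m and height (world z) of canister_mid below 0.053 m); the robot touches nothing.
It fails at once if the tin or the canister is lifted (10 mm), tipped (0.35 rad) or taken between the fingers (height (world z) of tin_mid above 0.039 m or height (world z) of canister_mid above 0.052 m or angle between any of tin_mid, canister_mid's own z axis and vertical above 0.35 rad or distance between the grasp point and tin_mid below 0.028 m or distance between the grasp point and canister_mid below 0.028 m).
It fails at once if the door is taken between the fingers (x of the grasp point in the frame of left_door_edge between -0.005 and 0.005 m and y of the grasp point in the frame of left_door_edge between -0.005 and 0.165 m and z of the grasp point in the frame of left_door_edge between -0.17 and -0.003 m).
It fails at once if the left door strikes something (contact force between left_door and tin above 0.5 N or contact force between left_door and canister above 0.5 N or contact force between left_door and mug above 0.5 N or contact force between left_door and glass above 0.5 N).
It fails at once if the right door is opened (its free edge 10 mm out) (x of right_door_edge in the frame of cupboard below -0.092 m).
It fails at once if the mug or the glass is moved by more than 15 mm (distance of any of mug, glass from where it was at the start of the episode above 0.015 m).
It also fails if it takes over 58 s, if anything falls off the work surface, if the arm or the gripper's body presses on something with over 40 N, if the wrist force passes 120 N, or if a joint passes its speed limit or range.

## Working session

There is one attempt and no reset: what is moved stays moved. The work goes in short steps, Python scripts to look and compute and a tool call to move; the robot and the scene stay as the last step left them, time stands still between calls to the robot, and variables do not carry over. Pictures are saved under pics/ and viewed, at most 10 in all, crops included, and the job is handed in when it is done.

Besides the shell and the picture viewer there is one more tool, called after "Emit:" as name([rows], argument=value, ...), one row to a line, values as JSON. arm_command: Moves the arm, as the interface text tells. Its arguments: {"type":"object","properties":{"deltas":{"type":"array","items":{"type":"array"}},"newtons":{"type":"number"}},"required":["deltas"]}

```bash
mkdir -p pics; python3 - <<'E'
from cell import readout, optics, arm
import cv2, numpy as np
s=readout.read_state(); print(s['t'],s['tool_pos'],s['eef_rot'],s['gripper_width'],arm.finger_overhang)
ims=[]
for c in ("top","side"):
    p,d=optics.read_camera(c); ims.append(p)
    k=optics.calibration(c); print(c,k)
    for q in ("cupboard","left_door_press","left_door_edge","right_door_edge","left_hinge","tin","canister","mug","glass"):
        print(c,q,[(np.round(r['centre'],3).tolist(),round(r['confidence'],2)) for r in optics.place_of(q,c)][:3])
for c,p in zip(("top","side"),ims): cv2.imwrite(f"pics/{c}0.png",p[:,:,::-1])
E
```

```text
0.0 [0.19175311 0.62041078 0.21558157] [-1.27415119e-04  1.49346080e-01  9.88784556e-01 -9.13426324e-04] 0.09372539190795523 0.011
top {'vfov': 46.68328299283439, 'cx': 324.71224483565373, 'cy': 236.08529917665166, 'xyz': array([ 0.44267989, -0.07880909,  1.3749796 ]), 'attitude': array([-0.04755201,  0.70621478, -0.70492635,  0.0455887 ])}
top cupboard []
top left_door_press [([0.597, -0.233, 0.152], 0.61)]
top left_door_edge [([0.6, -0.261, 0.188], 0.75)]
top right_door_edge [([0.605, -0.268, 0.187], 0.81)]
top left_hinge [([0.622, -0.099, 0.192], 0.87)]
top tin [([0.512, -0.453, -0.002], 0.65)]
top canister [([0.514, -0.182, -0.002], 0.95), ([0.448, 0.016, -0.001], 0.8), ([0.604, -0.267, 0.187], 0.7)]
top mug [([0.462, 0.246, -0.004], 0.92)]
top glass [([0.471, 0.143, -0.001], 0.91)]
side {'vfov': 55.505349364469524, 'cx': 321.8236919288751, 'cy': 236.43800188141861, 'xyz': array([0.22678383, 0.57232069, 1.06010408]), 'attitude': array([ 0.09264438, -0.22617035,  0.91027164, -0.33416992])}
side cupboard [([0.686, -0.272, -0.002], 0.96)]
side left_door_press [([0.593, -0.233, 0.152], 0.74), ([0.512, -0.453, 0.001], 0.43)]
side left_door_edge []
side right_door_edge [([0.603, -0.272, 0.19], 0.65)]
side left_hinge [([0.617, -0.097, 0.19], 0.69)]
side tin [([0.512, -0.456, 0.001], 0.81)]
side canister [([0.517, -0.182, 0.002], 0.61), ([0.686, -0.274, -0.002], 0.36)]
side mug [([0.463, 0.243, 0.002], 0.58)]
side glass [([0.477, 0.139, -0.002], 0.95)]
```

View pics/top0.png

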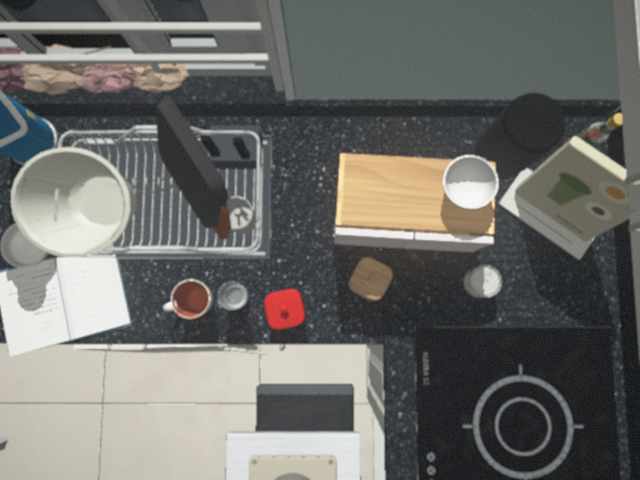

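View pics/side0.png

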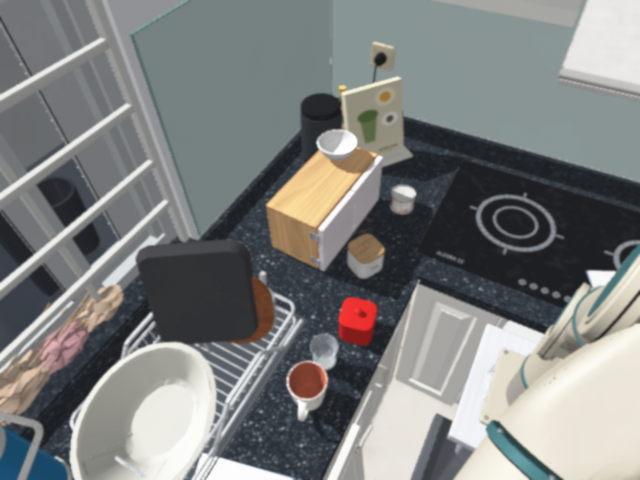

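The top view shows the white, wooden-lidded canister at (371,279) and a red look-alike at (284,310). The tin is at (483,281), with the glass at (232,295) and the mug at (190,299). The side view agrees: wooden lid at (366,256), red at (358,320), tin at (403,199). The white canister fits the description and stands in the left door's way. I'll confirm it in a crop and refine its extents.

```bash
cat > h.py <<'E'
import numpy as np, cv2
from scipy.spatial.transform import Rotation as R
from cell import readout, optics, arm
def cloud(c,d):
    k=optics.calibration(c); f=240/np.tan(np.radians(k['vfov']/2))
    v,u=np.mgrid[:480,:640]; P=np.stack([(u-k['cx'])/f*d,(v-k['cy'])/f*d,d],-1)
    q=k['attitude']; return P@R.from_quat([q[1],q[2],q[3],q[0]]).as_matrix().T+k['xyz']
E
python3 - <<'E'
from h import *
p,d=optics.read_camera("top"); W=cloud("top",d)
cv2.imwrite("pics/crop0.png",cv2.resize(p[200:360,140:540,::-1],None,fx=2,fy=2,interpolation=cv2.INTER_CUBIC))
for q in ("canister","tin","mug","glass","left_door_edge"):
  for r in optics.trace(q,"top")[:3]:
    X=W[r['pixels']&(d>0)]; z=X[:,2]; 
    if len(X)<20: continue
    T=X[z>np.percentile(z,50)-.02]; print(q,round(r['confidence'],2),len(X),'z95',np.round(np.percentile(z,[50,98]),3),'xy 2/98',np.round(np.percentile(T[:,:2],[2,98],axis=0),3).tolist(), cv2.minAreaRect((T[:,:2]*1000).astype(np.float32)))
# cupboard front line from top surface
m=(W[...,2]>.18)&(W[...,2]<.2)&(W[...,0]>.5)&(W[...,0]<.85)&(W[...,1]<-.05)&(W[...,1]>-.48)
X=W[m]; print(cv2.minAreaRect((X[:,:2]*1000).astype(np.float32)))
for y in np.arange(-.42,-.09,.04):
    s=X[abs(X[:,1]-y)<.008]; print(round(y,2),np.round(np.percentile(s[:,0],[1,99]),3))
m=(W[...,2]>.21)&(W[...,2]<.4)&(W[...,0]>.55)&(W[...,0]<.8)&(W[...,1]<-.05)&(W[...,1]>-.48)
print('bowl',np.percentile(W[m],[1,99],axis=0).round(3))
E
```

```text
canister 0.98 1375 z95 [0.081 0.097] xy 2/98 [[0.472, -0.225], [0.558, -0.138]] ((514.8154296875, -181.78366088867188), (86.47498321533203, 86.206298828125), 62.73564910888672)
canister 0.7 1307 z95 [0.082 0.097] xy 2/98 [[0.403, -0.023], [0.484, 0.06]] ((443.31524658203125, 19.1536865234375), (86.1851806640625, 86.64884185791016), 12.495294570922852)
tin 0.87 923 z95 [0.054 0.06 ] xy 2/98 [[0.478, -0.488], [0.544, -0.418]] ((511.15338134765625, -453.6710205078125), (70.99420166015625, 74.50446319580078), 0.12794382870197296)
mug 0.69 1294 z95 [0.041 0.099] xy 2/98 [[0.426, 0.19], [0.508, 0.291]] ((467.8997802734375, 238.482177734375), (100.03430938720703, 87.1141357421875), 74.34165954589844)
glass 0.57 627 z95 [0.059 0.089] xy 2/98 [[0.446, 0.11], [0.502, 0.17]] ((474.70501708984375, 139.14739990234375), (61.81655502319336, 61.904048919677734), 47.92112350463867)
left_door_edge 0.81 1174 z95 [0.17  0.191] xy 2/98 [[0.594, -0.259], [0.616, -0.1]] ((605.854736328125, -180.53707885742188), (166.48487854003906, 16.687789916992188), 86.77547454833984)
left_door_edge 0.22 1320 z95 [0.041 0.099] xy 2/98 [[0.426, 0.19], [0.508, 0.293]] ((468.27569580078125, 239.82327270507812), (102.81986999511719, 87.1141357421875), 74.34165954589844)
((725.1630249023438, -290.0335998535156), (371.5046691894531, 267.3208312988281), 86.74172973632812)
-0.42 [0.586 0.668]
-0.38 [0.588 0.728]
-0.34 [0.59  0.769]
-0.3 [0.592 0.77 ]
-0.26 [0.596 0.772]
-0.22 [0.598 0.774]
-0.18 [0.599 0.777]
-0.14 [0.602 0.779]
-0.1 [0.603 0.759]
bowl [[ 0.654 -0.478  0.21 ]
 [ 0.798 -0.324  0.245]]
```

View pics/crop0.png

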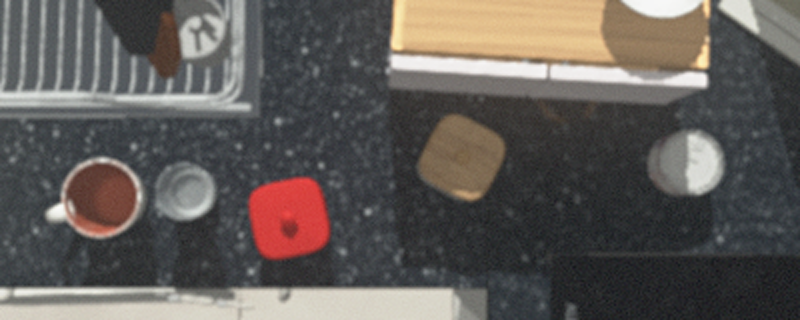

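The crop confirms it: the canister with the wooden lid is at crop (461,157), in front of the left door, and the red one at (289,218) is left alone. Next I'll go over to the canister's left side.

Emit:
arm_command([
  [0.53, [0, 0, 5], [0, 0, 0]],
  [0.53, [2, -4.5, 8], [0, 0, -0.1]],
  [0.53, [31, -70.5, 8], [0, 0, -1.27]],
  [0.53, [31, -70.5, 8], [0, 0, -1.27]],
  [0.53, [31, -70.5, 8], [0, 0, -1.27]],
  [0.53, [31, -70.5, 8], [0, 0, -1.27]],
  [0.53, [31, -70.5, 8], [0, 0, -1.27]],
  [0.53, [31, -70.5, 8], [0, 0, -1.27]],
  [0.53, [31, -70.5, 8], [0, 0, -1.27]],
  [0.53, [31, -70.5, 8], [0, 0, -1.27]],
  [0.53, [31, -70.5, 8], [0, 0, -1.27]],
  [0.53, [31, -70.5, 8], [0, 0, -1.27]],
])

```text
t: 2.5
tool_pos: [0.4109, 0.1226, 0.2956]
eef_rot: [0.0, 0.707, 0.708, 0.001]
force: [0.8, 0.5, -0.4]
gripper_width: 0.0499
finger_force: 0.0
```

Emit:
arm_command([
  [0.53, [8.5, -21, 0], [0, 0, 0]],
  [0.53, [8.5, -21, 0], [0, 0, 0]],
  [0.53, [8.5, -21, 0], [0, 0, 0]],
  [0.53, [8.5, -21, 0], [0, 0, 0]],
  [0.53, [8.5, -21, 0], [0, 0, 0]],
  [0.53, [8.5, -21, 0], [0, 0, 0]],
  [0.53, [8.5, -21, 0], [0, 0, 0]],
  [0.53, [8.5, -21, 0], [0, 0, 0]],
])

```text
t: 3.3
tool_pos: [0.4951, -0.0842, 0.2951]
eef_rot: [-0.001, 0.706, 0.708, 0.0]
force: [0.3, 0.1, -0.0]
gripper_width: 0.05
finger_force: 0.0
```

Emit:
arm_command([
  [0.53, [0.5, 0.5, -5], [0, 0, 0]],
  [0.53, [0.5, 0.5, -10], [0, 0, 0]],
  [0.53, [0.5, 0.5, -15], [0, 0, 0]],
  [0.53, [0.5, 0.5, -19], [0, 0, 0]],
  [0.53, [0.5, 0.5, -22], [0, 0, 0]],
  [0.53, [0.5, 0.5, -24.5], [0, 0, 0]],
  [0.53, [0.5, 0.5, -24.5], [0, 0, 0]],
  [0.53, [0.5, 0.5, -24.5], [0, 0, 0]],
])

```text
t: 4.1
tool_pos: [0.5005, -0.0797, 0.0506]
eef_rot: [-0.0, 0.706, 0.708, 0.0]
force: [0.2, 0.1, 0.1]
gripper_width: 0.0496
finger_force: 0.0
```

Emit:
arm_command([
  [0.53, [0, -1.5, 0], [0, 0, 0]],
  [0.53, [0, -2.5, 0], [0, 0, 0]],
  [0.53, [0, -3.5, 0], [0, 0, 0]],
  [0.53, [0, -4.5, 0], [0, 0, 0]],
  [0.53, [0, -5.5, 0], [0, 0, 0]],
  [0.53, [-0.2, -6.5, 0], [0, 0, 0]],
  [0.53, [-0.4, -7.5, 0], [0, 0, 0]],
  [0.53, [-0.6, -8.5, 0], [0, 0, 0]],
  [0.53, [-0.8, -9.5, 0], [0, 0, 0]],
  [0.53, [-1, -10.5, 0], [0, 0, 0]],
  [0.53, [-1, -10.5, 0], [0, 0, 0]],
])

```text
t: 5.2
tool_pos: [0.4895, -0.1887, 0.0502]
eef_rot: [0.001, 0.708, 0.706, -0.001]
force: [-0.0, -0.5, -0.3]
gripper_width: 0.0497
finger_force: 0.0
```

```bash
python3 - <<'E'
from h import *
for c in ("side","top"):
    p,d=optics.read_camera(c)
    for q in ("canister","tin"): print(c,q,[(np.round(r['centre'],3).tolist(),round(r['confidence'],2)) for r in optics.place_of(q,c)][:3])
    cv2.imwrite(f"pics/{c}1.png",p[:,:,::-1])
E
```

```text
side canister [([0.501, -0.236, 0.003], 0.62), ([0.445, 0.016, 0.002], 0.61), ([0.616, -0.098, 0.194], 0.27)]
side tin [([0.511, -0.453, 0.001], 0.73)]
top canister [([0.444, 0.014, 0.001], 0.82)]
top tin [([0.511, -0.455, 0.001], 0.63)]
```

Emit:
arm_command([
  [0.53, [-0.1, -1, 0], [0, 0, 0]],
  [0.53, [-0.2, -2, 0], [0, 0, 0]],
  [0.53, [-0.3, -3, 0], [0, 0, 0]],
  [0.53, [-0.4, -4, 0], [0, 0, 0]],
  [0.53, [-0.5, -5, 0], [0, 0, 0]],
  [0.53, [-0.5, -6, 0], [0, 0, 0]],
  [0.53, [-0.5, -7, 0], [0, 0, 0]],
  [0.53, [-0.5, -7.5, 0], [0, 0, 0]],
  [0.53, [-0.5, -8, 0], [0, 0, 0]],
  [0.53, [-0.5, -8, 0], [0, 0, 0]],
])

```text
t: 6.5
tool_pos: [0.4851, -0.2666, 0.0502]
eef_rot: [0.0, 0.707, 0.707, -0.0]
force: [0.1, 0.3, -0.2]
gripper_width: 0.0495
finger_force: 0.1
```

Emit:
arm_command([
  [0.53, [0, 1, 0], [0, 0, 0]],
  [0.53, [0, 2.5, 0], [0, 0, 0]],
  [0.53, [-1, 5, 3], [0, 0, 0]],
  [0.53, [-2, 5, 8], [0, 0, 0]],
  [0.53, [-4, 5, 13], [0, 0, 0]],
  [0.53, [-6, 5, 18], [0, 0, 0]],
  [0.0, [-8, 5, 20], [0, 0, 0]],
  [0.0, [-8, 5, 20], [0, 0, 0]],
  [0.0, [-8, 5, 20], [0, 0, 0]],
  [0.0, [-8, 5, 20], [0, 0, 0]],
  [0.0, [-8, 5, 20], [0, 0, 0]],
])

```text
t: 7.6
tool_pos: [0.4055, -0.2149, 0.2488]
eef_rot: [-0.001, 0.706, 0.708, -0.001]
force: [-0.5, 0.6, -0.1]
gripper_width: 0.0135
finger_force: 0.0
```

```bash
python3 - <<'E'
from h import *
s=readout.read_state(); print(s['t'],s['tool_pos'],s['gripper_width'],s['qpos'])
for c in ("side","top"):
    p,d=optics.read_camera(c)
    for q in ("canister","tin","left_door_press","left_door_edge"): print(c,q,[(np.round(r['centre'],3).tolist(),round(r['confidence'],2)) for r in optics.place_of(q,c)][:3])
    cv2.imwrite(f"pics/{c}2.png",p[:,:,::-1])
E
```

```text
7.6 [ 0.40552682 -0.21486794  0.24882917] 0.013518389010816121 [ 0.03490534  0.35075115  0.52595886  1.99249053 -0.2291638   0.858336
  0.68806989]
side canister [([0.486, -0.308, 0.002], 0.6), ([0.442, 0.019, -0.001], 0.59), ([0.464, 0.242, 0.002], 0.59)]
side tin [([0.511, -0.453, -0.0], 0.82)]
side left_door_press [([0.592, -0.236, 0.151], 0.67)]
side left_door_edge [([0.602, -0.267, 0.182], 0.61), ([0.601, -0.268, 0.188], 0.21)]
top canister [([0.446, 0.018, -0.002], 0.95), ([0.484, -0.312, 0.001], 0.69)]
top tin [([0.513, -0.454, -0.004], 0.61)]
top left_door_press [([0.597, -0.23, 0.152], 0.91)]
top left_door_edge [([0.602, -0.266, 0.186], 0.76)]
```

View pics/side2.png

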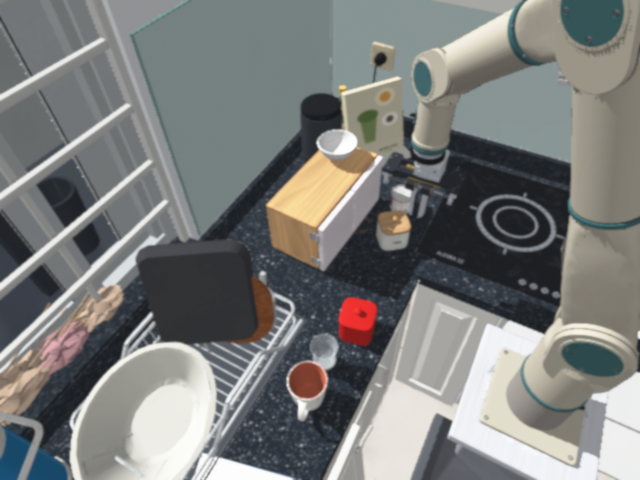

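The side view shows the canister at (393,230) and the tin at (402,195) clear of the door. The canister is about 0.25 m from the hinge. Now the press.

Emit:
arm_command([
  [0.0, [4, -1, -3], [0, 0, -0.057]],
  [0.0, [8, -2, -6], [0, 0, -0.057]],
  [0.0, [11, -2, -9.8], [0, 0, -0.057]],
  [0.0, [14, -2, -9.8], [0, 0, -0.057]],
  [0.0, [16, -2, -9.8], [0, 0, -0.057]],
  [0.0, [16, -2, -9.8], [0, 0, -0.057]],
  [0.0, [16, -2, -9.8], [0, 0, -0.057]],
  [0.0, [16, -2, -9.8], [0, 0, -0.057]],
])

```text
t: 8.9
tool_pos: [0.564, -0.236, 0.1524]
eef_rot: [-0.0, 0.727, 0.687, -0.0]
force: [-0.3, -0.9, -0.1]
gripper_width: 0.0008
finger_force: 0.0
```

Emit:
arm_command([
  [0.0, [0.5, 0, 0], [0, 0, 0]],
  [0.0, [1, 0, 0], [0, 0, 0]],
  [0.0, [1.5, 0, 0], [0, 0, 0]],
  [0.0, [1.8, 0, 0], [0, 0, 0]],
  [0.0, [1.8, 0, 0], [0, 0, 0]],
])

```text
t: 9.4
tool_pos: [0.5834, -0.2357, 0.1521]
eef_rot: [-0.0, 0.727, 0.687, -0.0]
force: [-0.8, 0.7, 1.5]
gripper_width: 0.0002
finger_force: 0.2
```

Emit:
arm_command([
  [0.0, [0.2, 0, 0], [0, 0, 0]],
  [0.0, [0.4, 0, 0], [0, 0, 0]],
  [0.0, [0.4, 0, 0], [0, 0, 0]],
  [0.0, [0.4, 0, 0], [0, 0, 0]],
])

```text
t: 9.8
tool_pos: [0.5854, -0.236, 0.1521]
eef_rot: [-0.001, 0.727, 0.687, -0.001]
force: [-5.2, 0.6, 3.5]
gripper_width: 0.0004
finger_force: 2.7
```

Emit:
arm_command([
  [0.0, [0.2, 0, 0], [0, 0, 0]],
  [0.0, [0.3, 0, 0], [0, 0, 0]],
  [0.0, [0.3, 0, 0], [0, 0, 0]],
  [0.0, [0.3, 0, 0], [0, 0, 0]],
])

```text
t: 10.2
tool_pos: [0.5878, -0.2363, 0.1521]
eef_rot: [-0.002, 0.727, 0.687, -0.001]
force: [-6.6, -0.4, 4.5]
gripper_width: 0.0005
finger_force: 3.3
```

Emit:
arm_command([
  [0.0, [0.2, 0, 0], [0, 0, 0]],
  [0.0, [0.3, 0, 0], [0, 0, 0]],
  [0.0, [0.3, 0, 0], [0, 0, 0]],
])

```text
t: 10.5
tool_pos: [0.5877, -0.2363, 0.1521]
eef_rot: [-0.004, 0.727, 0.686, -0.003]
force: [-13.2, 0.9, 9.6]
gripper_width: 0.0002
finger_force: 6.8
```

The door is at its stop with 13 N on it. Now I'll draw back.

Emit:
arm_command([
  [0.0, [-1, 0, 0], [0, 0, 0]],
  [0.0, [-2, 0, 0], [0, 0, 0]],
  [0.0, [-3.5, 0, 0], [0, 0, 0]],
  [0.0, [-5, 0, 0], [0, 0, 0]],
  [0.0, [-6.5, 0, 0], [0, 0, 0]],
  [0.0, [-8, 0, 2], [0, 0, 0]],
  [0.0, [-9, 0, 5], [0, 0, 0]],
  [0.0, [-9, 0, 9], [0, 0, 0]],
  [0.0, [-9, 0, 9], [0, 0, 0]],
])

```text
t: 11.4
tool_pos: [0.5066, -0.2381, 0.2473]
eef_rot: [0.005, 0.727, 0.687, 0.002]
force: [0.2, -0.5, -0.4]
gripper_width: 0.0003
finger_force: 0.0
```

```bash
cat > door.py <<'E'
from h import *
def door():
    s=readout.read_state(); print(s['t'],s['tool_pos'].round(4),s['force'].round(1))
    p,d=optics.read_camera("top"); W=cloud("top",d)
    for q in ("left_door_edge","right_door_edge","left_hinge","canister"): print(q,[(np.round(r['centre'],3).tolist(),round(r['confidence'],2)) for r in optics.place_of(q,"top")][:2])
    for r in optics.trace("left_door_edge","top")[:1]:
        X=W[r['pixels']&(d>0)]; X=X[X[:,2]>.18]; print(cv2.minAreaRect((X[:,:2]*1000).astype(np.float32)))
    return p,d
E
python3 - <<'E'
from door import *
p,d=door(); cv2.imwrite("pics/top3.png",p[:,:,::-1])
E
```

```text
11.4 [ 0.5066 -0.2381  0.2473] [ 0.2 -0.5 -0.4]
left_door_edge [([0.552, -0.252, 0.184], 0.58)]
right_door_edge [([0.606, -0.266, 0.184], 0.85)]
left_hinge [([0.62, -0.099, 0.192], 0.57), ([0.556, -0.22, 0.155], 0.43)]
canister [([0.446, 0.014, 0.002], 0.74)]
((583.3386840820312, -164.31210327148438), (145.78277587890625, 44.710750579833984), 55.764373779296875)
```

View pics/top3.png

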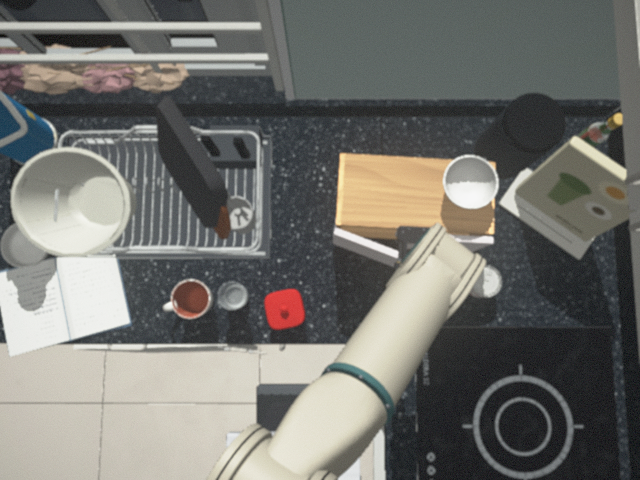

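The top view shows the door ajar, with its free edge at about (395,262), and the right door shut at (480,240). The measured edge matches 0.31 rad. I'll insert the closed fingers behind the door from above.

Emit:
arm_command([
  [0.0, [4, -0.4, 0], [0, 0, 0]],
  [0.0, [8.3, -0.4, 0], [0, 0, 0]],
  [0.0, [8.3, -0.4, 0], [0, 0, 0]],
  [0.0, [8.3, -0.4, 0], [0, 0, 0]],
])

```text
t: 12.1
tool_pos: [0.5862, -0.2393, 0.2403]
eef_rot: [-0.001, 0.726, 0.687, -0.001]
force: [-0.5, 0.4, -0.3]
gripper_width: 0.0004
finger_force: 0.0
```

```bash
python3 - <<'E'
from door import *
door()
Rm=np.array([[.9984,.057],[-.057,.9984]]); H=np.array([.619,-.099]); yaw=-.057
# finger centre for door angle th, contact radius s; tool kept at fixed orientation
for th,s in ((.31,.145),(.45,.143),(.6,.14),(.8,.137),(1.0,.134),(1.2,.13),(1.4,.126),(1.5,.124),(1.55,.122)):
    o=.0125*np.cos(th)+.010*np.sin(th)
    l=s*np.array([-np.sin(th),-np.cos(th)])+o*np.array([np.cos(th),-np.sin(th)])
    print(th,(H+Rm@l).round(4))
E
```

```text
12.1 [ 0.5862 -0.2393  0.2403] [-0.5  0.4 -0.3]
left_door_edge []
right_door_edge []
left_hinge [([0.62, -0.1, 0.191], 0.6)]
canister [([0.448, 0.017, 0.0], 0.83), ([0.485, -0.311, -0.004], 0.69)]
((593.88037109375, -138.6343994140625), (90.35404968261719, 15.247906684875488), 70.52638244628906)
0.31 [ 0.5809 -0.2397]
0.45 [ 0.5632 -0.2316]
0.6 [ 0.5461 -0.2196]
0.8 [ 0.5258 -0.2007]
1.0 [ 0.5098 -0.1781]
1.2 [ 0.4996 -0.1523]
1.4 [ 0.4952 -0.1252]
1.5 [ 0.4952 -0.1116]
1.55 [ 0.4967 -0.1048]
```

Emit:
arm_command([
  [0.0, [0.4, -0.3, 0], [0, 0, 0]],
  [0.0, [0.4, -0.3, -2], [0, 0, 0]],
  [0.0, [0.4, -0.3, -4], [0, 0, 0]],
  [0.0, [0.4, -0.3, -5.5], [0, 0, 0]],
  [0.0, [0.4, -0.3, -7], [0, 0, 0]],
  [0.0, [0.4, -0.3, -8], [0, 0, 0]],
  [0.0, [0.4, -0.3, -8], [0, 0, 0]],
])

```text
t: 13.1
tool_pos: [0.5937, -0.2434, 0.1661]
eef_rot: [0.003, 0.727, 0.687, 0.002]
force: [-2.0, 2.9, 18.6]
gripper_width: 0.0007
finger_force: 11.9
```

Something is being touched (18 N upward), so I'll back up a little and look.

Emit:
arm_command([
  [0.0, [0, 0, 1], [0, 0, 0]],
  [0.0, [0, 0, 1.5], [0, 0, 0]],
  [0.0, [0, 0, 1.5], [0, 0, 0]],
])

```text
t: 13.4
tool_pos: [0.5909, -0.2431, 0.1779]
eef_rot: [0.001, 0.727, 0.687, 0.0]
force: [-0.1, 0.0, -0.1]
gripper_width: 0.0004
finger_force: 0.0
```

```bash
python3 - <<'E'
from door import *
s=readout.read_state(); print(s['tool_pos'],s['force'])
q,_=optics.read_camera("wrist"); p,d=optics.read_camera("side")
a=cv2.resize(p[100:280,240:460],None,fx=2.5,fy=2.5); b=cv2.resize(q,(600,450))[:, :]
cv2.imwrite("pics/mix4.png",np.hstack([cv2.resize(a,(400,327)),cv2.resize(q,(400,300))[:,:] if 0 else cv2.copyMakeBorder(cv2.resize(q,(400,300)),0,27,0,0,0)])[:,:,::-1])
W=cloud("side",d)
m=(W[...,2]>.17)&(W[...,2]<.2)&(W[...,0]>.5)&(W[...,0]<.62)&(W[...,1]<-.05)&(W[...,1]>-.29)
X=W[m]
for y in np.arange(-.28,-.09,.02):
    t=X[abs(X[:,1]-y)<.006]; print(round(y,2),np.round(np.percentile(t[:,0],[2,98]),3) if len(t)>5 else len(t))
print([(np.round(r['centre'],3).tolist(),round(r['confidence'],2)) for r in optics.place_of("left_door_edge","side")])
E
```

```text
[ 0.59086212 -0.24314074  0.17789127] [-0.10167791  0.01346386 -0.14159933]
-0.28 0
-0.26 [0.614 0.62 ]
-0.24 [0.545 0.618]
-0.22 [0.552 0.618]
-0.2 [0.562 0.62 ]
-0.18 [0.567 0.62 ]
-0.16 [0.577 0.619]
-0.14 [0.583 0.601]
-0.12 [0.592 0.61 ]
-0.1 [0.599 0.617]
[([0.555, -0.253, 0.189], 0.76), ([0.477, 0.139, -0.001], 0.3)]
```

View pics/mix4.png

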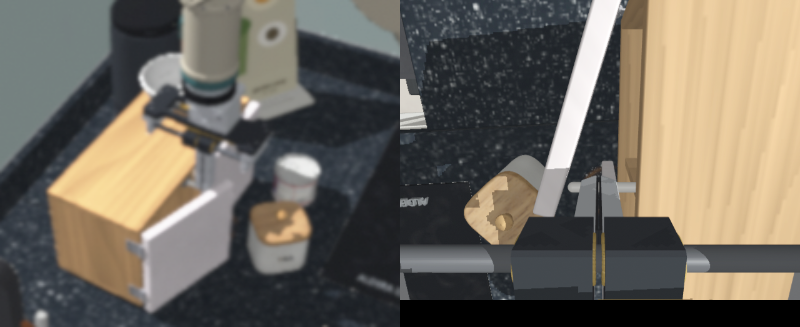

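The wrist view (right half, rod at about (600,187)) shows that the tip landed on the catch's sprung rod. It is free now. The tip is 21 mm below the door's top and behind the door, which is the white strip at (575,100). That overlap is enough, so I'll push the door open along its arc at this height.

Emit:
arm_command([
  [0.0, [-0.5, 0.2, 0], [0, 0, 0]],
  [0.0, [-1, 0.35, 0], [0, 0, 0]],
  [0.0, [-1.9, 0.75, 0], [0, 0, 0]],
  [0.0, [-2.8, 1.15, 0], [0, 0, 0]],
  [0.0, [-3.6, 1.7, 0], [0, 0, 0]],
  [0.0, [-4.5, 2.3, 0], [0, 0, 0]],
  [0.0, [-5.2, 2.9, 0], [0, 0, 0]],
  [0.0, [-5.9, 3.5, 0], [0, 0, 0]],
  [0.0, [-6.5, 4.2, 0], [0, 0, 0]],
  [0.0, [-7.1, 5.0, 0], [0, 0, 0]],
  [0.0, [-7.6, 5.7, 0], [0, 0, 0]],
  [0.0, [-8.1, 6.5, 0], [0, 0, 0]],
])

```text
t: 14.75
tool_pos: [0.5092, -0.1771, 0.1772]
eef_rot: [0.0, 0.727, 0.687, 0.0]
force: [0.4, 1.1, 0.2]
gripper_width: 0.0006
finger_force: 0.1
```

```bash
python3 - <<'E'
from door import *
door()
E
```

```text
14.75 [ 0.5092 -0.1771  0.1772] [0.4 1.1 0.2]
left_door_edge []
right_door_edge [([0.602, -0.27, 0.186], 0.91), ([0.623, -0.1, 0.192], 0.34)]
left_hinge [([0.474, 0.145, -0.0], 0.26)]
canister [([0.446, 0.014, 0.0], 0.9), ([0.486, -0.308, 0.0], 0.64)]
((572.2693481445312, -114.81083679199219), (97.60490417480469, 14.898077964782715), 28.563697814941406)
```

Emit:
arm_command([
  [0.0, [-0.4, 0.9, 0], [0, 0, 0]],
  [0.0, [-0.7, 1.8, 0], [0, 0, 0]],
  [0.0, [-1.0, 2.6, 0], [0, 0, 0]],
  [0.0, [-1.2, 3.5, 0], [0, 0, 0]],
  [0.0, [-1.3, 4.4, 0], [0, 0, 0]],
  [0.0, [-1.4, 5.3, 0], [0, 0, 0]],
  [0.0, [-1.4, 6.0, 0], [0, 0, 0]],
  [0.0, [-1.4, 6.5, 0], [0, 0, 0]],
  [0.0, [-1.4, 6.9, 0], [0, 0, 0]],
  [0.0, [-1.4, 6.9, 0], [0, 0, 0]],
])

```text
t: 16.05
tool_pos: [0.4956, -0.1081, 0.1772]
eef_rot: [-0.0, 0.726, 0.687, 0.0]
force: [0.3, -0.3, 0.1]
gripper_width: 0.0007
finger_force: 0.0
```

Emit:
arm_command([
  [0.0, [0, -1, 0], [0, 0, 0]],
  [0.0, [0, -2.5, 0], [0, 0, 0]],
  [0.0, [0, -4, 3], [0, 0, 0]],
  [0.0, [-1, -5, 8], [0, 0, 0]],
  [0.0, [-3, -7, 13], [0, 0, 0]],
  [0.0, [-6, -10, 18], [0, 0, 0]],
  [0.0, [-6, -14, 18], [0, 0, 0]],
  [0.0, [-6, -18, 18], [0, 0, 0]],
  [0.0, [-6, -18, 18], [0, 0, 0]],
  [0.0, [-6, -18, 18], [0, 0, 0]],
])

```text
t: 17.05
tool_pos: [0.4344, -0.2905, 0.3571]
eef_rot: [-0.0, 0.728, 0.686, -0.0]
force: [0.4, 0.1, -0.5]
gripper_width: 0.0007
finger_force: 0.0
```

```bash
python3 - <<'E'
from door import *
p,d=door(); cv2.imwrite("pics/top5.png",p[:,:,::-1])
E
```

```text
17.05 [ 0.4344 -0.2905  0.3571] [ 0.4  0.1 -0.5]
left_door_edge [([0.45, -0.089, 0.184], 0.97), ([0.484, -0.308, -0.001], 0.49)]
right_door_edge [([0.604, -0.268, 0.189], 0.94)]
left_hinge [([0.62, -0.1, 0.191], 0.93)]
canister [([0.448, 0.017, 0.0], 0.78), ([0.485, -0.306, -0.0], 0.7)]
((533.3097534179688, -89.08200073242188), (14.931416511535645, 165.3044891357422), 89.11441040039062)
```

View pics/top5.png

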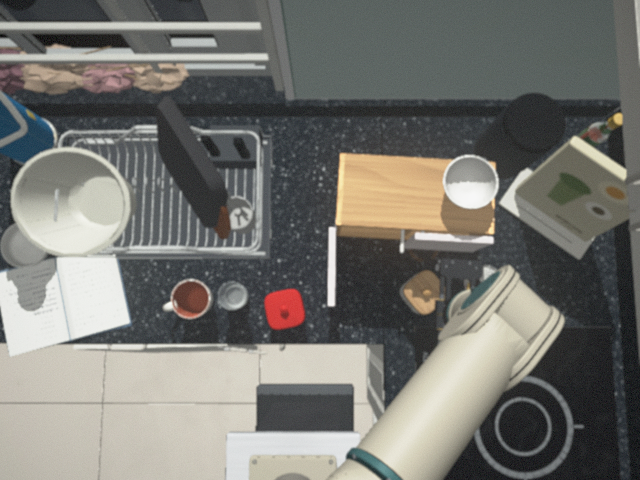

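The top view shows the left door square to the front at (332,265), the right door shut, and the canister at (420,290) clear of the swing. The robot is free of everything, so I'll hand in.

```bash
python3 -c "
from cell import sign_off; print(sign_off())"
```

```text
the job is handed in; nothing more can be done
None
```

I handed the job in at about 17 s: the left door stands open at about a right angle, the right door looks shut, the canister is about 0.25 m from the hinge, and I never touched the tin, mug or glass; no verdict came back.

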